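# Unclip and open the specimen transport box

### The arm

A 6-joint arm with a two-finger parallel gripper is mounted at the origin on the work surface. World frame = base frame: x ahead of the robot, y to its left, z up, the work surface at z = 0. Lengths are in m, angles in degrees, forces in N, time in s.
With the tool pointing down it reaches from about 0.25 to 0.725 m from the base axis. Payload 9.7 kg.
Tool frame: the origin (TCP) lies at the very end of the fingers, on their centre line; the grasp point (between the pads) lies 19 mm behind it; z points along the fingers, y is the line along which they close (so a half turn about z gives the same grasp; the last joint's range is limited). The gripper opens to 85 mm and grips with 20 to 120 N. Pads are 22 mm wide; open, the fingers measure 114 mm over their backs; the gripper's body (76 mm by 85 mm) begins 54 mm behind the grasp point. The pads swing forward as they close: fully open they stand 13 mm farther back than shut.
Start: joints at [-66.75, 4.979, 10.078, 95.1, 0, 90], TCP at [0.217, -0.505, 0.231] pointing down, gripper open.
Joint ranges: [-179.16, 179.16], [-48.56, 103.87], [-65.8, 70.77], [-126.05, 130.52], [-82.76, 87.17], [-180, 180]. Speed limits (degrees/s): [127.2, 127.2, 147.25, 180, 180, 180].

### API

Orientations are given as [roll, pitch, yaw] about the fixed x, y, z axes, in that order (R = Rz(yaw) Ry(pitch) Rx(roll)).
In Python, from workcell import telemetry, optics, workorder gives the robot as it stands.
- The arm moves only by the shell command python3 -m handwheel 'ROWS' [FORCE]. ROWS is JSON, a list of rows, each an object of numbers: "tx", "ty", "tz": the shift along the tool's x, y, z in m; "ax", "ay", "az": the turn, a rotation vector about the tool's x, y, z in degrees; "jaw": the gripper command: -1 is shut, 1 is fully open, values between are in proportion. A call has exactly 10 rows; each row shifts and turns the commanded pose from where the row before left it, along the tool's axes as they then stand; what a row does not reach is not made up. A row lasts 1/8 s, in which the tool goes at most 62.5 mm and 10.7 degrees, less where a joint would pass 70% of its speed; a pose out of reach is approached as far as the arm can. A call is refused whole if a number of a shift passes 0.0625 or a number of a turn 10.7, either way. A call with a gripper value outside its range is refused whole. The fingers move at their own pace and stop on an object; FORCE is the grip in N (left out, the last holds). Time passes only in rows, so rows that do not move let the fingers close, or fill a call up. It gives the time, the measured TCP pose, the force, the opening and the grip force at its end, in the units of the state.
- telemetry.get_obs(): the state, without advancing time (a new reading comes with each control period).
- optics.camera(name): name is "scene" or "top"; returns a dict with "color" (400x640x3 uint8, red, green, blue), "K" (3x3 intrinsics, pixels), "extrinsics" (4x4, takes a point from camera to world coordinates). Camera axes: x right, y down, z forward; pixel columns grow to the right and rows downward; lengths in m; the calibration is good to about 2 mm. A picture is of the moment at which its call begins. There is no depth.
- workorder.job_done(): hands the job in; it is judged then, once.
The state is a dict: "time": time; "q": joint angles; "qd": joint speeds; "joint_efforts": joint torques, N m; "ee_pos": TCP position; "tcp_rot": TCP orientation; "wrist_force": force on the tool from outside, world axes, zero at the start; "torque": the same for the moment, N m; "opening": finger opening in m; "grasp_force": force on a finger pad.
Only numpy, scipy, OpenCV 4.12 (cv2) and the standard library are available. Lean on these libraries where they do the work, as an engineer would, in place of code of your own. Each camera call takes 0.05 s, during which the arm holds its last target. There are 200 camera calls.

### The job

Open the larger of the two white specimen transport boxes: flip both of its wire clips fully outward off the lid while the lid stays seated, and only then lift the lid off by its handle. Set the lid down gently on the dark rubber mat (lower it until it rests, do not drop it), handle up, in the middle and with its long side along the mat's long side, and leave both clips open and the smaller box, the tube rack and the glove box where they stand.

Things in the scene. Friction and masses are not known exactly. Their poses are not given: they have to be found in the camera images.
- box: The larger white box, fixed, 140 mm (its x) by 200 mm (its y) by 100 mm high. Origin: centre of its underside, z up. The lid lies flush on its rim. A wire clip is hinged on each short end wall (+y and -y), hinge axis parallel to box x, 60 mm above the table, 106 mm from the box centre. Box and mat may swap sides; each is turned up to 20 degrees.
- lid: Loose white lid of the larger box, 0.25 kg: plate 140 (its x) x 200 (its y) x 10 mm with a bar handle. Origin: centre of the plate's underside, z up; below it a lip 124 x 184 mm goes 6 mm down into the box, so on a flat surface the origin rests 6 mm above it. Closed, its axes are the box's and its top is 110 mm above the table.
- lid_handle (a point): Centre of the lid's grey bar handle: bar 75 mm long along lid y, 14 mm wide (lid x), 14 mm high, its centre 33 mm above the lid's top face (43 mm above the lid's origin), 26 mm free under it, an end post at each end. Grasp it from above across its width, fingers closing along lid x.
- clip_a (a joint): Angle of the clip at the box's +y end: 0 = upright, hooked over the lid; 1.7 = flipped right out, a little below level. Sprung over centre: it resists with about 3 N at the tab, fading to nothing at 0.5 rad; beyond that it snaps open by itself and stays at 1.7. Short of that it snaps shut again.
- clip_a_tab (a point): Middle of the steel thumb tab of the +y clip: upright plate 40 mm wide (box x), 3 mm thick, from 109 to 145 mm above the table; this point is 77 mm from the hinge axis. A wire hook reaches 16 mm inward over the lid, top 115.5 mm above the table. 65 mm of lid is free between tab and handle: shut fingers, tips 15 mm above the lid, moved outward from there to 45 mm past the shut tab flip it.
- clip_b (a joint): Angle of the clip at the box's -y end, same as clip_a: 0 hooked shut, 1.7 fully open, over centre at 0.5.
- clip_b_tab (a point): Middle of the thumb tab of the clip at the box's -y end; same sizes as clip_a_tab.
- mat: Flat dark rubber mat on the table, fixed, 200 mm (its x) by 260 mm (its y, the long way) by 3 mm thick. Origin at the centre of its underside, z up. The lid goes in its middle.
- small_box: Bystander: the smaller white box of the same make with closed clips, 90 x 120 mm, 68 mm high without its handle (98 mm with it). Origin at the centre of its underside. Leave it alone.
- rack: Bystander: ivory rack of capped sample tubes, 82 x 130 mm, 98 mm high. Origin at the centre of its underside. Leave it alone.
- glove_box: Bystander: white and blue glove carton, 120 x 160 mm, 75 mm high. Origin at the centre of its underside. Leave it alone.
Mind the look-alikes: they are no part of the job. Leave any orange or yellow look-alike of the box alone.

How it is judged (in metres and radians):
On the way, in this order (a step that is already met when the one before it is completed fails the run):
1. both clips of the larger box are flipped open while its lid is still seated (value of joint each of clip_a, clip_b above 1.2 rad and distance of lid from where it was at the start of the episode below 0.012 m), for 0.1 s.
2. the lid is lifted clear of the box (z of lid in the frame of box above 0.125 m), for 0.1 s.
3. the lid is lowered onto the mat while still held (z of lid in the frame of mat below 0.022 m and horizontal distance between lid and mat below 0.04 m and contact force between the fingers and lid above 0.5 N), for 0.05 s.
At the end, for the whole second after the job is handed in: The lid lies at rest flat on the mat, handle up, its centre within 30 mm of the mat's centre and its long side within 15 degrees of the mat's long side; both clips stand open (above 1.2 rad) (horizontal distance between lid and mat below 0.03 m and angle between the y axis of lid and the y axis of mat, either way round below 0.26 rad and angle between lid's own z axis and vertical below 0.1 rad and z of lid in the frame of mat below 0.015 m and linear speed of lid below 0.02 m/s and value of joint each of clip_a, clip_b above 1.2 rad); the robot touches nothing.
It fails at once if the lid is lifted while a clip is still shut (z of lid in the frame of box above 0.112 m and value of joint any of clip_a, clip_b below 0.8 rad).
It fails at once if the smaller box is moved more than 20 mm (distance of small_box from where it was at the start of the episode above 0.02 m).
It fails at once if the tube rack is moved more than 20 mm (distance of rack from where it was at the start of the episode above 0.02 m).
It fails at once if the glove box is moved more than 20 mm (distance of glove_box from where it was at the start of the episode above 0.02 m).
It also fails if it takes over 61 s, if anything falls off the work surface, if the arm or the gripper's body presses on something with over 40 N, if the wrist force passes 120 N, or if a joint passes its speed limit or range.

## Working session

There is one attempt and no reset: what is moved stays moved. The work goes in short steps, Python scripts to look and compute and a shell command to move; the robot and the scene stay as the last step left them, time stands still between calls to the robot, and variables do not carry over. Pictures are saved under pics/ and viewed, at most 10 in all, crops included, and the job is handed in when it is done.

```bash
mkdir -p pics; ls
python3 - <<'E'
from workcell import telemetry, optics
import cv2
print(telemetry.get_obs())
for n in ("scene","top"):
    c=optics.camera(n); cv2.imwrite(f"pics/{n}0.png",c["color"][:,:,::-1]); print(n,c["K"],c["extrinsics"])
E
```

```text
pics
{'time': 0.0, 'q': array([-6.67489362e+01,  5.01008597e+00,  1.00330711e+01,  9.50987052e+01,
       -2.80598761e-04,  8.99996195e+01]), 'qd': array([ 0.09819127,  0.08736734,  0.06525802,  0.06175252, -0.01916619,
        0.01694112]), 'joint_efforts': array([-5.83019810e-04, -5.20383596e+01,  4.64808977e+01,  1.58467039e-02,
       -1.03015370e-04,  4.41797340e-06]), 'ee_pos': array([ 0.21702537, -0.50511791,  0.23058041]), 'tcp_rot': array([-1.79924280e+02,  2.80095708e-04,  2.32514446e+01]), 'wrist_force': array([-0.00137181,  1.22988041, -0.41889056]), 'torque': array([-0.01366623, -0.03535889,  0.08591328]), 'grasp_force': 0.0, 'opening': 0.08538132509583991}
scene [[385.182231     0.         326.5048459 ]
 [  0.         385.182231   208.50216868]
 [  0.           0.           1.        ]] [[-0.67402708  0.53869237 -0.50546813  0.92833435]
 [ 0.73870384  0.4934068  -0.45920188  0.40372109]
 [ 0.00203286 -0.68290575 -0.73050366  0.73320987]
 [ 0.          0.          0.          1.        ]]
top [[466.13300361   0.         326.12742694]
 [  0.         466.13300361 199.55300711]
 [  0.           0.           1.        ]] [[-0.0288538  -0.99287549  0.11561021  0.33778291]
 [-0.99949413  0.03020543  0.00995618 -0.01489308]
 [-0.0133773  -0.11526445 -0.99324476  1.3311618 ]
 [ 0.          0.          0.          1.        ]]
```

View pics/scene0.png

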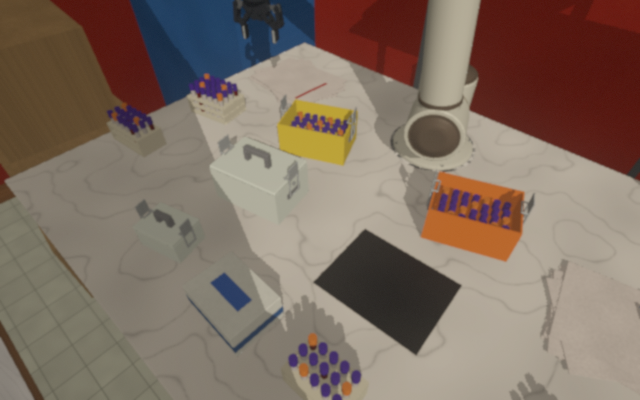

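View pics/top0.png

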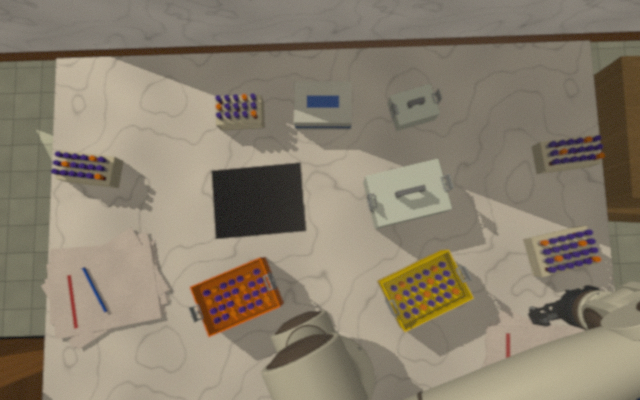

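Candidates: the large white box is at top (408,193) / scene (258,175). The small white box is at top (413,103) / scene (165,228). The orange (top 237,295) and yellow (top 425,290) ones are open look-alikes. The box at (408,193) is the larger white one and has the closed lid and clips. I'll confirm it in an enlarged crop.

```bash
cat > h.py <<'E'
import numpy as np, cv2
from workcell import optics, telemetry
def cam(n):
    c=optics.camera(n); return c["color"],c["K"],c["extrinsics"]
def ray(c,uv):
    d=c[2][:3,:3]@np.linalg.inv(c[1])@np.array([uv[0],uv[1],1.]); return c[2][:3,3],d
def plane(c,uv,z):
    o,d=ray(c,uv); return (o+d*(z-o[2])/d[2])
def tri(c1,a,c2,b):
    (o,d),(p,e)=ray(c1,a),ray(c2,b)
    s=np.linalg.lstsq(np.c_[d,-e],p-o,rcond=None)[0]; A,B=o+d*s[0],p+e*s[1]
    return (A+B)/2, np.linalg.norm(A-B)
def proj(c,P):
    q=c[1]@(c[2][:3,:3].T@(np.asarray(P)-c[2][:3,3])); return q[:2]/q[2]
E
python3 - <<'E'
from h import *
t=cam("top"); s=cam("scene")
for c,n in ((t,"top"),(s,"scene")):
    m=((c[0].max(2)<60)*255).astype(np.uint8)
    if n=="top": m[:140]=0;m[250:]=0;m[:,:180]=0;m[:,330:]=0
    else: m[:220]=0;m[:,:300]=0;m[:,480:]=0;m[360:]=0
    k=max(cv2.findContours(m,0,2)[0],key=cv2.contourArea)
    r=cv2.boxPoints(cv2.minAreaRect(k)); a=cv2.approxPolyDP(k,8,True)[:,0]
    W=np.array([plane(c,p,.003)[:2] for p in a]).astype(np.float32); print(n,a.tolist(),W.round(4).tolist(),cv2.minAreaRect(np.array([plane(c,p,.003)[:2] for p in k[:,0]],np.float32)))
a=cv2.resize(t[0][145:240,350:465],None,fx=5,fy=5,interpolation=cv2.INTER_CUBIC)[:,:,::-1]
b=cv2.resize(s[0][125:225,200:315],None,fx=5,fy=5,interpolation=cv2.INTER_CUBIC)[:,:,::-1]
cv2.imwrite("pics/crt.png",a);cv2.imwrite("pics/crs.png",b)
E
```

```text
top [[298, 165], [214, 171], [217, 237], [303, 229]] [[0.5954999923706055, 0.07689999788999557], [0.5855000019073486, 0.32089999318122864], [0.3944000005722046, 0.3125], [0.4099000096321106, 0.06669999659061432]] ((0.49689462780952454, 0.19491468369960785), (0.1923290342092514, 0.2501503825187683), 3.4925801753997803)
scene [[365, 231], [316, 282], [415, 352], [458, 285]] [[0.41510000824928284, 0.065700002014637], [0.602400004863739, 0.07699999958276749], [0.5874000191688538, 0.325300008058548], [0.39800000190734863, 0.3116999864578247]] ((0.5007683038711548, 0.19505548477172852), (0.19165100157260895, 0.25152358412742615), 3.538921594619751)
```

View pics/crt.png

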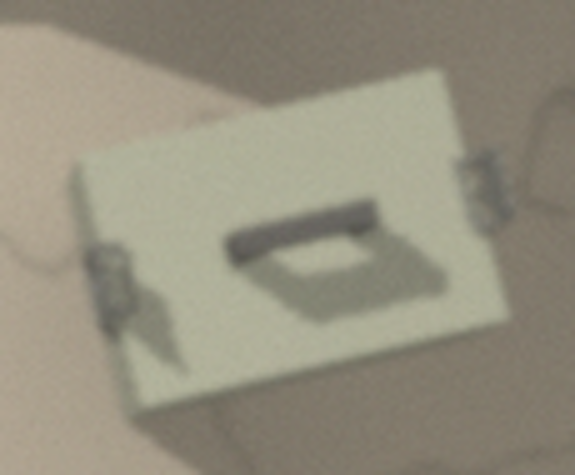

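View pics/crs.png

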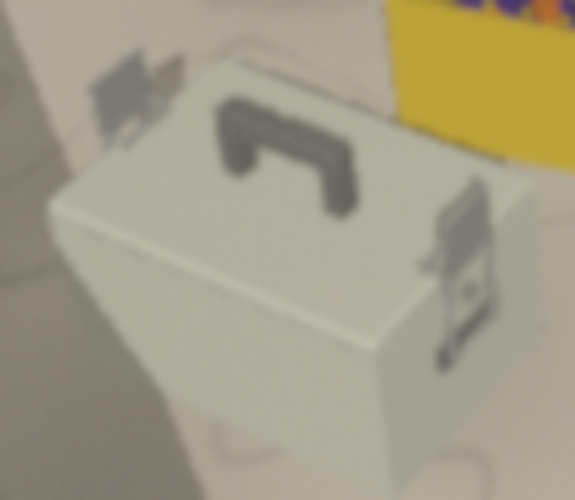

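The crops confirm the larger white box: grey handle and two shut clips with steel tabs. In the top crop the handle runs (228,247)–(378,213), with tabs at (112,287) and (487,190). In the scene crop the tabs are at (122,98) and (465,230). Next I'll triangulate.

Run:
```python
from h import *
t=cam("top"); s=cam("scene")
T=lambda p:((p[0]+.5)/5-.5+350,(p[1]+.5)/5-.5+145)
S=lambda p:((p[0]+.5)/5-.5+200,(p[1]+.5)/5-.5+125)
P={}
for n,a,b in (("c+near",(135,408),(530,183)),("c+far",(80,158),(375,345)),("c-far",(441,68),(50,207)),("c-near",(508,318),(228,62)),
  ("h+",(232,247),(343,153)),("h-",(374,212),(230,108)),("tab+top",(112,290),(482,185)),("tab-top",(490,190),(135,62))):
    P[n],e=tri(t,T(a),s,S(b)); print(n,P[n].round(4),round(e,4))
C=[P[k][:2] for k in ("c+near","c+far","c-far","c-near")]
print("lid centre tri",np.mean(C,0),"handle",(P["h+"]+P["h-"])/2)
Q=np.array([plane(t,T(p),.11)[:2] for p in ((135,408),(80,158),(441,68),(508,318))]);R=np.array([plane(s,S(p),.11)[:2] for p in ((530,183),(375,345),(50,207),(228,62))])
for Z in (Q,R):
    v=Z[0]+Z[1]-Z[2]-Z[3]; w=Z[0]+Z[3]-Z[1]-Z[2]; print(Z.mean(0),np.linalg.norm(v)/2,np.linalg.norm(w)/2,"yaw of +y",np.degrees(np.arctan2(v[1],v[0])),np.degrees(np.arctan2(w[1],w[0])))
```

```text
c+near [ 0.4082 -0.1356  0.1069] 0.0069
c+far [ 0.5402 -0.1099  0.1062] 0.0017
c-far [ 0.5827 -0.3038  0.1043] 0.0002
c-near [ 0.4473 -0.3308  0.1055] 0.0006
h+ [ 0.4862 -0.1838  0.1464] 0.0047
h- [ 0.5004 -0.2556  0.1442] 0.0008
tab+top [ 0.4628 -0.1183  0.1498] 0.0034
tab-top [ 0.5103 -0.3155  0.1472] 0.0014
lid centre tri [ 0.4946015  -0.22001985] handle [ 0.49330814 -0.21967224  0.14530377]
[ 0.4933328  -0.21847348] 0.1997442014392325 0.13620934668935616 yaw of +y 102.10963752165463 -169.184932266505
[ 0.49805427 -0.21652535] 0.19395834862987707 0.13572344923366345 yaw of +y 101.99734141422857 -168.08793398582395
```

Box centre is (0.495,-0.219) with yaw ≈12°, and the lid top is at about 0.11 by triangulation. Mat centre is (0.499,0.195) with yaw ≈3.5°. First move: turn the tool so that tool x = box +y, then shift over the lid.

```bash
python3 -m handwheel '[{"az":-10,"jaw":-1},{"az":-10,"jaw":-1},{"az":-10,"jaw":-1},{"az":-10,"jaw":-1},{"az":-10,"jaw":-1},{"az":-10,"jaw":-1},{"az":-10,"jaw":-1},{"az":-8.8,"jaw":-1},{"jaw":-1},{"jaw":-1}]' 40
python3 -m handwheel '[{"tx":0.015,"ty":0.033,"jaw":-1},{"tx":0.015,"ty":0.033,"jaw":-1},{"tx":0.015,"ty":0.033,"jaw":-1},{"tx":0.015,"ty":0.033,"jaw":-1},{"tx":0.015,"ty":0.033,"jaw":-1},{"tx":0.015,"ty":0.033,"jaw":-1},{"tx":0.015,"ty":0.033,"jaw":-1},{"tx":0.015,"ty":0.033,"jaw":-1},{"tx":0.016,"ty":0.034,"jaw":-1},{"tx":0.016,"ty":0.033,"jaw":-1}]'
python3 -m handwheel '[{"jaw":-1},{"jaw":-1},{"jaw":-1},{"jaw":-1},{"jaw":-1},{"jaw":-1},{"jaw":-1},{"jaw":-1},{"jaw":-1},{"jaw":-1}]'
python3 - <<'E'
from h import *
o=telemetry.get_obs();p=o["ee_pos"];d=p[:2]-np.array([.495,-.219]);a=np.radians(12)
print("box xy",d@[np.cos(a),np.sin(a)],d@[-np.sin(a),np.cos(a)],p[2],o["tcp_rot"])
c=cam("top");i=c[0][120:260,330:490];cv2.imwrite("pics/n1.png",cv2.resize(i,None,fx=4,fy=4,interpolation=cv2.INTER_CUBIC)[:,:,::-1])
E
```

```text
box xy -0.33137744216069726 -0.22221985706845176 0.23101726621017074 [-1.79970232e+02  1.08874995e-03  2.32484038e+01]$[0]: bad value
$[0]: bad value
$[0]: bad value
```

View pics/n1.png

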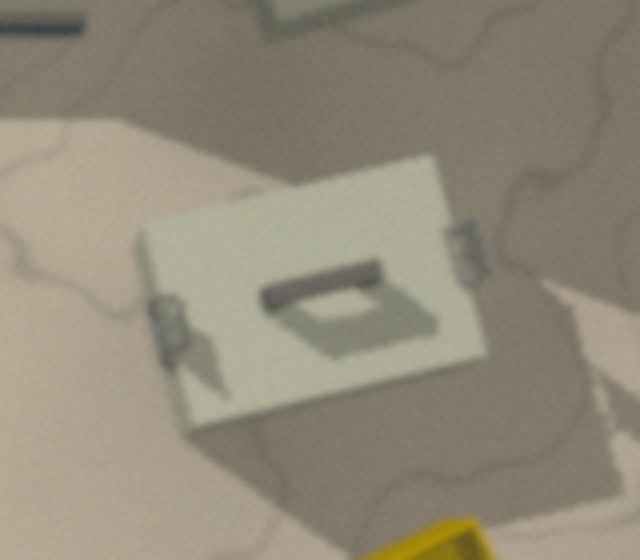

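The picture shows the box unchanged, because the rows were refused. Rows may need every key, so I'll try that.

```bash
python3 -m handwheel '[{"tx":0,"ty":0,"tz":0,"ax":0,"ay":0,"az":-10,"jaw":-1},{"tx":0,"ty":0,"tz":0,"ax":0,"ay":0,"az":-10,"jaw":-1},{"tx":0,"ty":0,"tz":0,"ax":0,"ay":0,"az":-10,"jaw":-1},{"tx":0,"ty":0,"tz":0,"ax":0,"ay":0,"az":-10,"jaw":-1},{"tx":0,"ty":0,"tz":0,"ax":0,"ay":0,"az":-10,"jaw":-1},{"tx":0,"ty":0,"tz":0,"ax":0,"ay":0,"az":-10,"jaw":-1},{"tx":0,"ty":0,"tz":0,"ax":0,"ay":0,"az":-10,"jaw":-1},{"tx":0,"ty":0,"tz":0,"ax":0,"ay":0,"az":-8.8,"jaw":-1},{"tx":0,"ty":0,"tz":0,"ax":0,"ay":0,"az":0,"jaw":-1},{"tx":0,"ty":0,"tz":0,"ax":0,"ay":0,"az":0,"jaw":-1}]' 40
```

```text
time: 1.6
ee_pos: [0.2171, -0.5053, 0.2313]
tcp_rot: [-180.0, 0.0, 101.9]
wrist_force: [-0.4, 0.4, -0.3]
opening: -0.0001
grasp_force: 0.0
```

```bash
python3 -m handwheel '[{"tx":0.015,"ty":0.033,"tz":0,"ax":0,"ay":0,"az":0,"jaw":-1},{"tx":0.015,"ty":0.033,"tz":0,"ax":0,"ay":0,"az":0,"jaw":-1},{"tx":0.015,"ty":0.033,"tz":0,"ax":0,"ay":0,"az":0,"jaw":-1},{"tx":0.015,"ty":0.033,"tz":0,"ax":0,"ay":0,"az":0,"jaw":-1},{"tx":0.015,"ty":0.033,"tz":0,"ax":0,"ay":0,"az":0,"jaw":-1},{"tx":0.015,"ty":0.033,"tz":0,"ax":0,"ay":0,"az":0,"jaw":-1},{"tx":0.015,"ty":0.033,"tz":0,"ax":0,"ay":0,"az":0,"jaw":-1},{"tx":0.015,"ty":0.033,"tz":0,"ax":0,"ay":0,"az":0,"jaw":-1},{"tx":0.016,"ty":0.034,"tz":0,"ax":0,"ay":0,"az":0,"jaw":-1},{"tx":0.016,"ty":0.033,"tz":0,"ax":0,"ay":0,"az":0,"jaw":-1}]'
python3 -m handwheel '[{"tx":0,"ty":0,"tz":0.02,"ax":0,"ay":0,"az":0,"jaw":-1},{"tx":0,"ty":0,"tz":0.02,"ax":0,"ay":0,"az":0,"jaw":-1},{"tx":0,"ty":0,"tz":0.01,"ax":0,"ay":0,"az":0,"jaw":-1},{"tx":0,"ty":0,"tz":0,"ax":0,"ay":0,"az":0,"jaw":-1},{"tx":0,"ty":0,"tz":0,"ax":0,"ay":0,"az":0,"jaw":-1},{"tx":0,"ty":0,"tz":0,"ax":0,"ay":0,"az":0,"jaw":-1},{"tx":0,"ty":0,"tz":0,"ax":0,"ay":0,"az":0,"jaw":-1},{"tx":0,"ty":0,"tz":0,"ax":0,"ay":0,"az":0,"jaw":-1},{"tx":0,"ty":0,"tz":0,"ax":0,"ay":0,"az":0,"jaw":-1},{"tx":0,"ty":0,"tz":0,"ax":0,"ay":0,"az":0,"jaw":-1}]'
python3 - <<'E'
from h import *
o=telemetry.get_obs();p=o["ee_pos"];d=p[:2]-np.array([.495,-.219]);a=np.radians(12)
print("box xy",d@[np.cos(a),np.sin(a)],d@[-np.sin(a),np.cos(a)],p[2],o["tcp_rot"])
c=cam("scene");i=c[0][90:230,190:350];cv2.imwrite("pics/n2.png",cv2.resize(i,None,fx=4,fy=4,interpolation=cv2.INTER_CUBIC)[:,:,::-1])
E
```

```text
time: 2.85
ee_pos: [0.51, -0.2867, 0.2313]
tcp_rot: [180.0, 0.0, 101.9]
wrist_force: [0.5, -0.9, -0.2]
opening: -0.0001
grasp_force: 0.0
time: 4.1
ee_pos: [0.5091, -0.2876, 0.1813]
tcp_rot: [-180.0, -0.0, 102.0]
wrist_force: [-0.0, -0.7, 0.2]
opening: 0.0001
grasp_force: 0.0
box xy -0.0004898784313677088 -0.07001892614010388 0.1812830684233218 [-1.79999595e+02 -3.52797676e-04  1.02048279e+02]
```

View pics/n2.png

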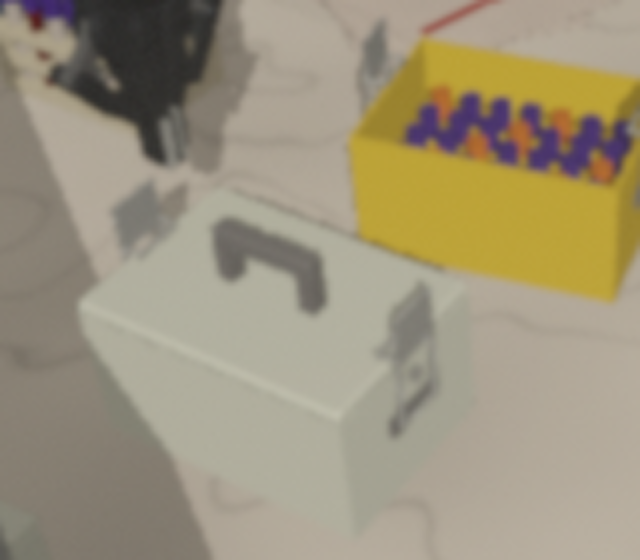

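The image shows the fingertips at crop (170,160), i.e. scene (232,130). I'll compare that with the projected TCP.

Run:
```python
from h import *
o=telemetry.get_obs();t=cam("top");s=cam("scene")
print(o["ee_pos"],proj(s,o["ee_pos"]),proj(t,o["ee_pos"]))
i=s[0][60:200,170:330];j=t[0][120:260,350:510]
cv2.imwrite("pics/n3.png",cv2.resize(np.hstack([i,j]),None,fx=2.5,fy=2.5,interpolation=cv2.INTER_CUBIC)[:,:,::-1])
```

```text
[ 0.50908114 -0.28756106  0.18127675] [231.84073903 130.01832055] [439.91351782 181.14704696]
```

View pics/n3.png

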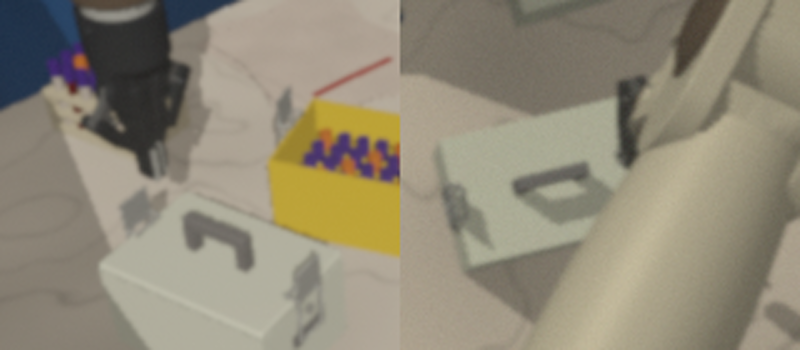

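The tips project exactly where they appear, over the lid just inside the −y tab. Next: descend to z = 0.125 and push outward to −0.151.

```bash
python3 -m handwheel '[{"tx":0,"ty":0,"tz":0.02,"ax":0,"ay":0,"az":0,"jaw":-1},{"tx":0,"ty":0,"tz":0.02,"ax":0,"ay":0,"az":0,"jaw":-1},{"tx":0,"ty":0,"tz":0.016,"ax":0,"ay":0,"az":0,"jaw":-1},{"tx":0,"ty":0,"tz":0,"ax":0,"ay":0,"az":0,"jaw":-1},{"tx":0,"ty":0,"tz":0,"ax":0,"ay":0,"az":0,"jaw":-1},{"tx":-0.01,"ty":0,"tz":0,"ax":0,"ay":0,"az":0,"jaw":-1},{"tx":-0.01,"ty":0,"tz":0,"ax":0,"ay":0,"az":0,"jaw":-1},{"tx":-0.01,"ty":0,"tz":0,"ax":0,"ay":0,"az":0,"jaw":-1},{"tx":-0.01,"ty":0,"tz":0,"ax":0,"ay":0,"az":0,"jaw":-1},{"tx":0,"ty":0,"tz":0,"ax":0,"ay":0,"az":0,"jaw":-1}]'
python3 -m handwheel '[{"tx":-0.01,"ty":0,"tz":0,"ax":0,"ay":0,"az":0,"jaw":-1},{"tx":-0.01,"ty":0,"tz":0,"ax":0,"ay":0,"az":0,"jaw":-1},{"tx":-0.01,"ty":0,"tz":0,"ax":0,"ay":0,"az":0,"jaw":-1},{"tx":-0.01,"ty":0,"tz":0,"ax":0,"ay":0,"az":0,"jaw":-1},{"tx":-0.003,"ty":0,"tz":0,"ax":0,"ay":0,"az":0,"jaw":-1},{"tx":0,"ty":0,"tz":0,"ax":0,"ay":0,"az":0,"jaw":-1},{"tx":0,"ty":0,"tz":0,"ax":0,"ay":0,"az":0,"jaw":-1},{"tx":0,"ty":0,"tz":-0.03,"ax":0,"ay":0,"az":0,"jaw":-1},{"tx":0,"ty":0,"tz":-0.03,"ax":0,"ay":0,"az":0,"jaw":-1},{"tx":0,"ty":0,"tz":-0.02,"ax":0,"ay":0,"az":0,"jaw":-1}]'
```

```text
time: 5.5
ee_pos: [0.5175, -0.3274, 0.1249]
tcp_rot: [-180.0, -0.0, 102.0]
wrist_force: [0.2, 1.5, 0.3]
opening: -0.0002
grasp_force: 0.8
time: 6.75
ee_pos: [0.5266, -0.3686, 0.2071]
tcp_rot: [179.9, 0.1, 102.1]
wrist_force: [0.4, 0.2, -0.5]
opening: -0.0001
grasp_force: 0.0
```

```bash
python3 -m handwheel '[{"tx":0.028,"ty":0,"tz":0,"ax":0,"ay":0,"az":0,"jaw":-1},{"tx":0.028,"ty":0,"tz":0,"ax":0,"ay":0,"az":0,"jaw":-1},{"tx":0.028,"ty":0,"tz":0,"ax":0,"ay":0,"az":0,"jaw":-1},{"tx":0.028,"ty":0,"tz":0,"ax":0,"ay":0,"az":0,"jaw":-1},{"tx":0.028,"ty":0,"tz":0,"ax":0,"ay":0,"az":0,"jaw":-1},{"tx":0.028,"ty":0,"tz":0,"ax":0,"ay":0,"az":0,"jaw":-1},{"tx":0.028,"ty":0,"tz":0,"ax":0,"ay":0,"az":0,"jaw":-1},{"tx":0.027,"ty":0,"tz":0,"ax":0,"ay":0,"az":0,"jaw":-1},{"tx":0,"ty":0,"tz":0,"ax":0,"ay":0,"az":0,"jaw":-1},{"tx":0,"ty":0,"tz":0,"ax":0,"ay":0,"az":0,"jaw":-1}]'
python3 - <<'E'
from h import *
o=telemetry.get_obs();p=o["ee_pos"];d=p[:2]-np.array([.495,-.219]);a=np.radians(12)
print("box xy",d@[np.cos(a),np.sin(a)],d@[-np.sin(a),np.cos(a)],p[2],o["tcp_rot"])
i=cam("scene")[0][60:230,170:330];j=cam("top")[0][100:270,360:520]
cv2.imwrite("pics/n4.png",cv2.resize(np.hstack([i,j]),None,fx=2.5,fy=2.5,interpolation=cv2.INTER_CUBIC)[:,:,::-1])
E
```

```text
time: 8.0
ee_pos: [0.48, -0.1508, 0.2055]
tcp_rot: [180.0, 0.0, 102.1]
wrist_force: [0.8, -1.0, -0.0]
opening: 0.0
grasp_force: 0.0
box xy -0.0005042141334917514 0.0698138668955384 0.20545742438903647 [1.79975514e+02 2.50872408e-02 1.02074472e+02]
```

View pics/n4.png

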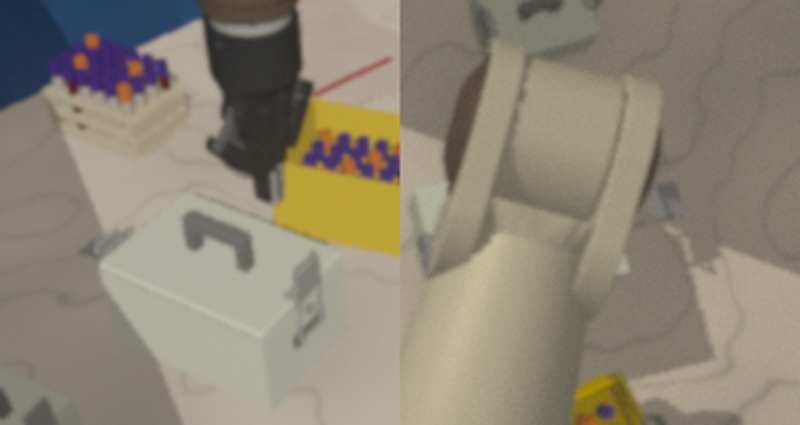

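The −y clip is folded out at crop (105,245) and the lid is still seated. The tips are over the +y gap, so the +y clip is next.

```bash
python3 -m handwheel '[{"tx":0,"ty":0,"tz":0.03,"ax":0,"ay":0,"az":0,"jaw":-1},{"tx":0,"ty":0,"tz":0.03,"ax":0,"ay":0,"az":0,"jaw":-1},{"tx":0,"ty":0,"tz":0.02,"ax":0,"ay":0,"az":0,"jaw":-1},{"tx":0,"ty":0,"tz":0,"ax":0,"ay":0,"az":0,"jaw":-1},{"tx":0,"ty":0,"tz":0,"ax":0,"ay":0,"az":0,"jaw":-1},{"tx":0.01,"ty":0,"tz":0,"ax":0,"ay":0,"az":0,"jaw":-1},{"tx":0.01,"ty":0,"tz":0,"ax":0,"ay":0,"az":0,"jaw":-1},{"tx":0.01,"ty":0,"tz":0,"ax":0,"ay":0,"az":0,"jaw":-1},{"tx":0.01,"ty":0,"tz":0,"ax":0,"ay":0,"az":0,"jaw":-1},{"tx":0,"ty":0,"tz":0,"ax":0,"ay":0,"az":0,"jaw":-1}]'
python3 -m handwheel '[{"tx":0.01,"ty":0,"tz":0,"ax":0,"ay":0,"az":0,"jaw":-1},{"tx":0.01,"ty":0,"tz":0,"ax":0,"ay":0,"az":0,"jaw":-1},{"tx":0.01,"ty":0,"tz":0,"ax":0,"ay":0,"az":0,"jaw":-1},{"tx":0.01,"ty":0,"tz":0,"ax":0,"ay":0,"az":0,"jaw":-1},{"tx":0.003,"ty":0,"tz":0,"ax":0,"ay":0,"az":0,"jaw":-1},{"tx":0,"ty":0,"tz":0,"ax":0,"ay":0,"az":0,"jaw":-1},{"tx":0,"ty":0,"tz":0,"ax":0,"ay":0,"az":0,"jaw":-1},{"tx":0,"ty":0,"tz":-0.03,"ax":0,"ay":0,"az":0,"jaw":-1},{"tx":0,"ty":0,"tz":-0.03,"ax":0,"ay":0,"az":0,"jaw":-1},{"tx":0,"ty":0,"tz":-0.03,"ax":0,"ay":0,"az":0,"jaw":-1}]'
```

```text
time: 9.35
ee_pos: [0.4714, -0.1107, 0.1255]
tcp_rot: [180.0, -0.0, 102.1]
wrist_force: [0.1, -0.5, 1.3]
opening: 0.0003
grasp_force: 0.7
time: 10.6
ee_pos: [0.4625, -0.0698, 0.2162]
tcp_rot: [-180.0, -0.0, 102.0]
wrist_force: [0.9, -0.0, 0.6]
opening: 0.0002
grasp_force: 0.0
```

```bash
python3 -m handwheel '[{"tx":-0.02,"ty":0,"tz":0,"ax":0,"ay":0,"az":0,"jaw":1},{"tx":-0.02,"ty":0,"tz":0,"ax":0,"ay":0,"az":0,"jaw":1},{"tx":-0.02,"ty":0,"tz":0,"ax":0,"ay":0,"az":0,"jaw":1},{"tx":-0.02,"ty":0,"tz":0,"ax":0,"ay":0,"az":0,"jaw":1},{"tx":-0.02,"ty":0,"tz":0,"ax":0,"ay":0,"az":0,"jaw":1},{"tx":-0.02,"ty":0,"tz":0,"ax":0,"ay":0,"az":0,"jaw":1},{"tx":-0.02,"ty":0,"tz":0,"ax":0,"ay":0,"az":0,"jaw":1},{"tx":-0.012,"ty":0,"tz":0,"ax":0,"ay":0,"az":0,"jaw":1},{"tx":0,"ty":0,"tz":0,"ax":0,"ay":0,"az":0,"jaw":1},{"tx":0,"ty":0,"tz":0,"ax":0,"ay":0,"az":0,"jaw":1}]'
python3 - <<'E'
from h import *
o=telemetry.get_obs();p=o["ee_pos"];d=p[:2]-np.array([.495,-.219]);a=np.radians(12)
print("box xy",d@[np.cos(a),np.sin(a)],d@[-np.sin(a),np.cos(a)],p[2],o["tcp_rot"])
s=cam("scene");i=s[0][90:230,190:350];cv2.imwrite("pics/n5.png",cv2.resize(i,None,fx=4,fy=4,interpolation=cv2.INTER_CUBIC)[:,:,::-1])
E
```

```text
time: 11.85
ee_pos: [0.4942, -0.2178, 0.2153]
tcp_rot: [-180.0, -0.0, 102.1]
wrist_force: [0.5, 0.2, -0.2]
opening: 0.0856
grasp_force: 0.0
box xy -0.0005406705179296105 0.0013102662242904257 0.2153183881393042 [-1.79997093e+02 -1.37483150e-02  1.02056743e+02]
```

View pics/n5.png

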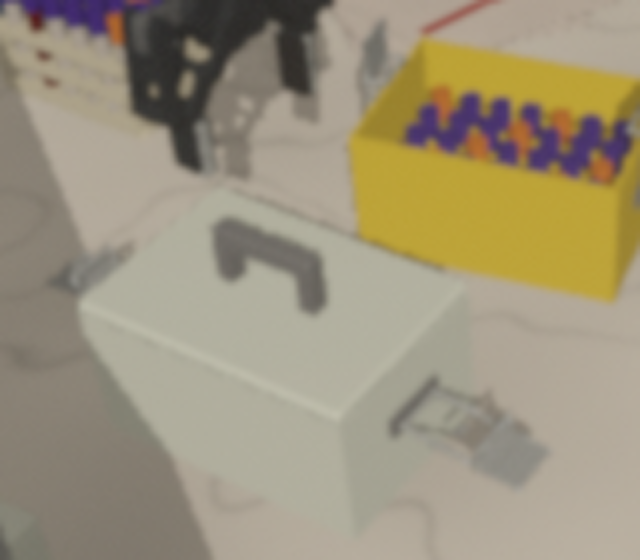

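Both clips are open (crop (90,268) and (480,430)), the lid is seated, and the handle is at (270,262). Now descend 91 mm and grip.

```bash
python3 -m handwheel '[{"tx":-0.001,"ty":0,"tz":0.02,"ax":0,"ay":0,"az":0,"jaw":1},{"tx":0,"ty":0,"tz":0.02,"ax":0,"ay":0,"az":0,"jaw":1},{"tx":0,"ty":0,"tz":0.02,"ax":0,"ay":0,"az":0,"jaw":1},{"tx":0,"ty":0,"tz":0.02,"ax":0,"ay":0,"az":0,"jaw":1},{"tx":0,"ty":0,"tz":0.011,"ax":0,"ay":0,"az":0,"jaw":1},{"tx":0,"ty":0,"tz":0,"ax":0,"ay":0,"az":0,"jaw":1},{"tx":0,"ty":0,"tz":0,"ax":0,"ay":0,"az":0,"jaw":-1},{"tx":0,"ty":0,"tz":0,"ax":0,"ay":0,"az":0,"jaw":-1},{"tx":0,"ty":0,"tz":0,"ax":0,"ay":0,"az":0,"jaw":-1},{"tx":0,"ty":0,"tz":0,"ax":0,"ay":0,"az":0,"jaw":-1}]' 50
python3 -m handwheel '[{"tx":0,"ty":0,"tz":0,"ax":0,"ay":0,"az":0,"jaw":-1},{"tx":0,"ty":0,"tz":0,"ax":0,"ay":0,"az":0,"jaw":-1},{"tx":0,"ty":0,"tz":0,"ax":0,"ay":0,"az":0,"jaw":-1},{"tx":0,"ty":0,"tz":0,"ax":0,"ay":0,"az":0,"jaw":-1},{"tx":0,"ty":0,"tz":0,"ax":0,"ay":0,"az":0,"jaw":-1},{"tx":0,"ty":0,"tz":0,"ax":0,"ay":0,"az":0,"jaw":-1},{"tx":0,"ty":0,"tz":0,"ax":0,"ay":0,"az":0,"jaw":-1},{"tx":0,"ty":0,"tz":0,"ax":0,"ay":0,"az":0,"jaw":-1},{"tx":0,"ty":0,"tz":0,"ax":0,"ay":0,"az":0,"jaw":-1},{"tx":0,"ty":0,"tz":0,"ax":0,"ay":0,"az":0,"jaw":-1}]'
```

```text
time: 13.15
ee_pos: [0.4946, -0.2192, 0.1246]
tcp_rot: [180.0, 0.0, 102.0]
wrist_force: [-5.6, 1.6, 11.7]
opening: 0.0131
grasp_force: 49.8
time: 14.4
ee_pos: [0.4946, -0.2192, 0.1247]
tcp_rot: [180.0, 0.0, 102.0]
wrist_force: [-1.1, -0.5, 5.2]
opening: 0.0134
grasp_force: 49.9
```

The handle is held (opening 13 mm). Lift 80 mm, carry to the mat, and turn by −8.5°.

```bash
python3 -m handwheel '[{"tx":0,"ty":0,"tz":-0.005,"ax":0,"ay":0,"az":0,"jaw":-1},{"tx":0,"ty":0,"tz":-0.005,"ax":0,"ay":0,"az":0,"jaw":-1},{"tx":0,"ty":0,"tz":-0.01,"ax":0,"ay":0,"az":0,"jaw":-1},{"tx":0,"ty":0,"tz":-0.01,"ax":0,"ay":0,"az":0,"jaw":-1},{"tx":0,"ty":0,"tz":-0.01,"ax":0,"ay":0,"az":0,"jaw":-1},{"tx":0,"ty":0,"tz":-0.01,"ax":0,"ay":0,"az":0,"jaw":-1},{"tx":0,"ty":0,"tz":-0.015,"ax":0,"ay":0,"az":0,"jaw":-1},{"tx":0,"ty":0,"tz":-0.015,"ax":0,"ay":0,"az":0,"jaw":-1},{"tx":0,"ty":0,"tz":0,"ax":0,"ay":0,"az":0,"jaw":-1},{"tx":0,"ty":0,"tz":0,"ax":0,"ay":0,"az":0,"jaw":-1}]'
python3 -m handwheel '[{"tx":0.01,"ty":0.002,"tz":0,"ax":0,"ay":0,"az":0,"jaw":-1},{"tx":0.02,"ty":0.004,"tz":0,"ax":0,"ay":0,"az":0,"jaw":-1},{"tx":0.02,"ty":0.005,"tz":0,"ax":0,"ay":0,"az":0,"jaw":-1},{"tx":0.02,"ty":0.005,"tz":0,"ax":0,"ay":0,"az":0,"jaw":-1},{"tx":0.022,"ty":0.005,"tz":0,"ax":0,"ay":0,"az":0,"jaw":-1},{"tx":0.022,"ty":0.005,"tz":0,"ax":0,"ay":0,"az":0,"jaw":-1},{"tx":0.022,"ty":0.005,"tz":0,"ax":0,"ay":0,"az":0,"jaw":-1},{"tx":0.022,"ty":0.005,"tz":0,"ax":0,"ay":0,"az":0,"jaw":-1},{"tx":0.022,"ty":0.005,"tz":0,"ax":0,"ay":0,"az":0,"jaw":-1},{"tx":0.022,"ty":0.005,"tz":0,"ax":0,"ay":0,"az":0,"jaw":-1}]'
python3 -m handwheel '[{"tx":0.022,"ty":0.005,"tz":0,"ax":0,"ay":0,"az":0,"jaw":-1},{"tx":0.022,"ty":0.005,"tz":0,"ax":0,"ay":0,"az":0,"jaw":-1},{"tx":0.022,"ty":0.005,"tz":0,"ax":0,"ay":0,"az":0,"jaw":-1},{"tx":0.022,"ty":0.005,"tz":0,"ax":0,"ay":0,"az":0,"jaw":-1},{"tx":0.022,"ty":0.005,"tz":0,"ax":0,"ay":0,"az":0,"jaw":-1},{"tx":0.022,"ty":0.005,"tz":0,"ax":0,"ay":0,"az":0,"jaw":-1},{"tx":0.022,"ty":0.005,"tz":0,"ax":0,"ay":0,"az":0,"jaw":-1},{"tx":0.022,"ty":0.005,"tz":0,"ax":0,"ay":0,"az":0,"jaw":-1},{"tx":0.018,"ty":0.003,"tz":0,"ax":0,"ay":0,"az":0,"jaw":-1},{"tx":0.008,"ty":0.001,"tz":0,"ax":0,"ay":0,"az":0,"jaw":-1}]'
python3 -m handwheel '[{"tx":0,"ty":0,"tz":0,"ax":0,"ay":0,"az":3,"jaw":-1},{"tx":0,"ty":0,"tz":0,"ax":0,"ay":0,"az":3,"jaw":-1},{"tx":0,"ty":0,"tz":0,"ax":0,"ay":0,"az":2.5,"jaw":-1},{"tx":0,"ty":0,"tz":0.01,"ax":0,"ay":0,"az":0,"jaw":-1},{"tx":0,"ty":0,"tz":0.02,"ax":0,"ay":0,"az":0,"jaw":-1},{"tx":0,"ty":0,"tz":0.02,"ax":0,"ay":0,"az":0,"jaw":-1},{"tx":0,"ty":0,"tz":0.02,"ax":0,"ay":0,"az":0,"jaw":-1},{"tx":0,"ty":0,"tz":0.02,"ax":0,"ay":0,"az":0,"jaw":-1},{"tx":0,"ty":0,"tz":0,"ax":0,"ay":0,"az":0,"jaw":-1},{"tx":0,"ty":0,"tz":0,"ax":0,"ay":0,"az":0,"jaw":-1}]'
```

```text
time: 15.65
ee_pos: [0.4944, -0.2191, 0.204]
tcp_rot: [-180.0, -0.0, 102.0]
wrist_force: [0.2, 0.6, -1.6]
opening: 0.0133
grasp_force: 49.1
time: 16.9
ee_pos: [0.4968, -0.0099, 0.2044]
tcp_rot: [180.0, -0.0, 102.1]
wrist_force: [0.8, -0.3, -2.0]
opening: 0.0131
grasp_force: 49.0
time: 18.15
ee_pos: [0.4976, 0.1961, 0.2043]
tcp_rot: [-180.0, 0.0, 102.1]
wrist_force: [0.7, 0.5, -1.5]
opening: 0.0133
grasp_force: 49.0
time: 19.4
ee_pos: [0.4982, 0.1948, 0.1148]
tcp_rot: [180.0, -0.0, 93.6]
wrist_force: [-0.4, 0.4, -1.2]
opening: 0.013
grasp_force: 49.0
```

```bash
python3 -m handwheel '[{"tx":0,"ty":0,"tz":0.015,"ax":0,"ay":0,"az":0,"jaw":-1},{"tx":0,"ty":0,"tz":0.015,"ax":0,"ay":0,"az":0,"jaw":-1},{"tx":0,"ty":0,"tz":0.015,"ax":0,"ay":0,"az":0,"jaw":-1},{"tx":0,"ty":0,"tz":0.01,"ax":0,"ay":0,"az":0,"jaw":-1},{"tx":0,"ty":0,"tz":0.01,"ax":0,"ay":0,"az":0,"jaw":-1},{"tx":0,"ty":0,"tz":0.005,"ax":0,"ay":0,"az":0,"jaw":-1},{"tx":0,"ty":0,"tz":0.005,"ax":0,"ay":0,"az":0,"jaw":-1},{"tx":0,"ty":0,"tz":0.003,"ax":0,"ay":0,"az":0,"jaw":-1},{"tx":0,"ty":0,"tz":0.001,"ax":0,"ay":0,"az":0,"jaw":-1},{"tx":0,"ty":0,"tz":0,"ax":0,"ay":0,"az":0,"jaw":-1}]'
python3 -m handwheel '[{"tx":0,"ty":0,"tz":0.001,"ax":0,"ay":0,"az":0,"jaw":-1},{"tx":0,"ty":0,"tz":0,"ax":0,"ay":0,"az":0,"jaw":-1},{"tx":0,"ty":0,"tz":0.001,"ax":0,"ay":0,"az":0,"jaw":-1},{"tx":0,"ty":0,"tz":0,"ax":0,"ay":0,"az":0,"jaw":-1},{"tx":0,"ty":0,"tz":0,"ax":0,"ay":0,"az":0,"jaw":-1},{"tx":0,"ty":0,"tz":0,"ax":0,"ay":0,"az":0,"jaw":-1},{"tx":0,"ty":0,"tz":0,"ax":0,"ay":0,"az":0,"jaw":-1},{"tx":0,"ty":0,"tz":0,"ax":0,"ay":0,"az":0,"jaw":-1},{"tx":0,"ty":0,"tz":0,"ax":0,"ay":0,"az":0,"jaw":-1},{"tx":0,"ty":0,"tz":0,"ax":0,"ay":0,"az":0,"jaw":-1}]'
```

```text
time: 20.65
ee_pos: [0.4982, 0.1948, 0.0354]
tcp_rot: [180.0, -0.0, 93.6]
wrist_force: [-0.3, -0.9, -1.9]
opening: 0.0133
grasp_force: 49.0
time: 21.9
ee_pos: [0.4982, 0.1948, 0.0336]
tcp_rot: [180.0, -0.0, 93.6]
wrist_force: [-2.6, -0.8, 5.5]
opening: 0.0133
grasp_force: 50.0
```

The lid is resting: wrist force went from −1.9 to +5.5 N at the expected height. Release and withdraw upward.

```bash
python3 -m handwheel '[{"tx":0,"ty":0,"tz":0,"ax":0,"ay":0,"az":0,"jaw":1},{"tx":0,"ty":0,"tz":0,"ax":0,"ay":0,"az":0,"jaw":1},{"tx":0,"ty":0,"tz":0,"ax":0,"ay":0,"az":0,"jaw":1},{"tx":0,"ty":0,"tz":0,"ax":0,"ay":0,"az":0,"jaw":1},{"tx":0,"ty":0,"tz":0,"ax":0,"ay":0,"az":0,"jaw":1},{"tx":0,"ty":0,"tz":0,"ax":0,"ay":0,"az":0,"jaw":1},{"tx":0,"ty":0,"tz":0,"ax":0,"ay":0,"az":0,"jaw":1},{"tx":0,"ty":0,"tz":-0.01,"ax":0,"ay":0,"az":0,"jaw":1},{"tx":0,"ty":0,"tz":-0.02,"ax":0,"ay":0,"az":0,"jaw":1},{"tx":0,"ty":0,"tz":-0.03,"ax":0,"ay":0,"az":0,"jaw":1}]'
python3 -m handwheel '[{"tx":0,"ty":0,"tz":-0.03,"ax":0,"ay":0,"az":0,"jaw":1},{"tx":0,"ty":0,"tz":-0.03,"ax":0,"ay":0,"az":0,"jaw":1},{"tx":0,"ty":0,"tz":-0.03,"ax":0,"ay":0,"az":0,"jaw":1},{"tx":0,"ty":0,"tz":-0.03,"ax":0,"ay":0,"az":0,"jaw":1},{"tx":0,"ty":0,"tz":-0.03,"ax":0,"ay":0,"az":0,"jaw":1},{"tx":0,"ty":0,"tz":0,"ax":0,"ay":0,"az":0,"jaw":1},{"tx":0,"ty":0,"tz":0,"ax":0,"ay":0,"az":0,"jaw":1},{"tx":0,"ty":0,"tz":0,"ax":0,"ay":0,"az":0,"jaw":1},{"tx":0,"ty":0,"tz":0,"ax":0,"ay":0,"az":0,"jaw":1},{"tx":0,"ty":0,"tz":0,"ax":0,"ay":0,"az":0,"jaw":1}]'
python3 - <<'E'
from h import *
cv2.imwrite("pics/end.png",cam("scene")[0][:,:,::-1])
E
```

```text
time: 23.15
ee_pos: [0.4978, 0.1946, 0.094]
tcp_rot: [-179.9, 0.0, 93.5]
wrist_force: [0.2, 0.2, 0.8]
opening: 0.0852
grasp_force: 0.0
time: 24.4
ee_pos: [0.498, 0.1947, 0.2429]
tcp_rot: [-180.0, 0.0, 93.6]
wrist_force: [-0.4, -0.1, 0.7]
opening: 0.0856
grasp_force: 0.0
```

View pics/end.png

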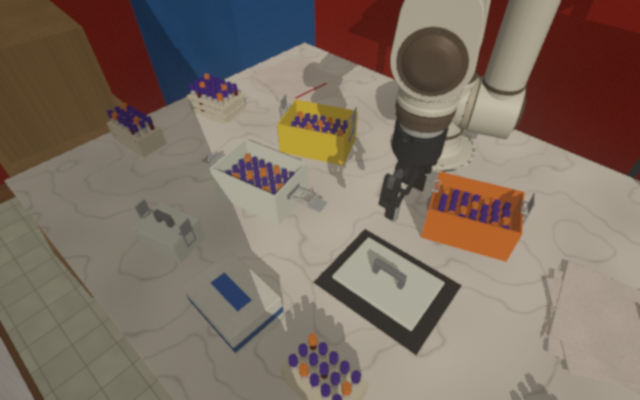

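The lid lies centred on the mat at (388,282), handle up. Both clips of the open box are out at (212,158) and (310,198), and the bystanders are unmoved.

```bash
python3 -c "
from workcell import workorder; print(workorder.job_done())"
```

```text
the job is handed in; nothing more can be done
None
```

I flipped both clips open, lifted the lid off and set it down centred on the mat, handle up; the last picture shows both clips open and nothing else moved, and the job is handed in at about 24 s, with no verdict returned.

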